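Rack the loaded torch

TASK

Three identical torches lie on the cork pad, but only one has batteries in it and is clearly heavier: find it by weight and lay it in the sloping orange cradle, lamp head uppermost, tail fully down against the end stop. The two empty torches must be lying on the pad about where they were. Leave the tin, tape measure and pressure gauge where they are.

Things in the scene. Friction and masses are not known exactly. Their poses are not given: they have to be found in the camera images.
- torch_1: black pocket torch on the cork pad, one of three exactly alike, 131 mm long, 34 x 34 mm to grip anywhere, lamp head away from the robot. One holds batteries and weighs 0.38 to 0.52 kg, the other two are empty, 0.11 to 0.15 kg; which changes every time. Origin mid-length on the underside; y axis along the torch towards the tail, z up
- torch_2: black pocket torch on the cork pad, one of three exactly alike, 131 mm long, 34 x 34 mm to grip anywhere, lamp head away from the robot. One holds batteries and weighs 0.38 to 0.52 kg, the other two are empty, 0.11 to 0.15 kg; which changes every time. Origin mid-length on the underside; y axis along the torch towards the tail, z up
- torch_3: black pocket torch on the cork pad, one of three exactly alike, 131 mm long, 34 x 34 mm to grip anywhere, lamp head away from the robot. One holds batteries and weighs 0.38 to 0.52 kg, the other two are empty, 0.11 to 0.15 kg; which changes every time. Origin mid-length on the underside; y axis along the torch towards the tail, z up
- torch_1_mid (a point): point on the axis of torch_1 at mid-length, 17 mm above its underside, 65.5 mm from either end; axes as the torch
- torch_2_mid (a point): point on the axis of torch_2 at mid-length, 17 mm above its underside, 65.5 mm from either end; axes as the torch
- torch_3_mid (a point): point on the axis of torch_3 at mid-length, 17 mm above its underside, 65.5 mm from either end; axes as the torch
- torch_1_head (a point): centre of the lamp end of torch_1
- torch_2_head (a point): centre of the lamp end of torch_2
- torch_3_head (a point): centre of the lamp end of torch_3
- cradle: fixed torch cradle: grey base plate 150 x 80 mm carrying an aluminium bed 46 mm wide and 134 mm long that rises at 30 degrees from level, ahead and to the right, with an orange end stop at its low end and two pairs of orange side cheeks; 0.12 m high at the top. Origin at the centre of the base plate's underside; x the way the bed climbs, z up
- cradle_seat (a point): point on the bed's centre line at the foot of the end stop, 26 mm above the worktop; x up the slope along the bed, y across, z square out of it. Cheeks at x = 3 to 29 and 102 to 128 mm, 41 mm apart inside, flared, 21 mm high; between them the sides are open for fingers. Stop 22 mm high. A torch that is home has its mid point at x = 65.5, y = 0, z = 17 mm here
- pad: fixed cork pad under the torches, 170 x 300 mm, 5 mm thick; origin at the centre of its underside
- paste_tin: bystander, loose: flat round tin of jointing paste, green and white, 77 mm across, 40 high; origin at the centre of its underside
- tape_measure: bystander, loose: yellow and black pocket tape measure standing on edge, 34 x 85 x 66 mm high; origin under its centre
- pressure_gauge: bystander, loose: round white pressure gauge lying on its back with a brass stub, 86 x 65 x 25 mm high; origin under its centre

How it is judged:
By the outcome, as a careful person would: the job done as asked, in the order asked, and still so for the second after the job is handed in, with the robot touching nothing.
It also fails if it takes over 61 s, if anything falls off the work surface, if the arm or the gripper's body presses on something with over 40 N, if the wrist force passes 120 N, or if a joint passes its speed limit or range.

ROBOT

A 6-joint arm with a two-finger parallel gripper is mounted at the origin on a cart in front of the work surface, level with it; the furniture and walls round the work are solid. World frame = base frame: x ahead of the robot, y to its left, z up, the work surface at z = 0. Lengths are in m, angles in rad, forces in N, time in s.
With the tool pointing down it reaches from about 0.25 to 0.725 m from the base axis. Payload 9.7 kg.
Tool frame: the origin (TCP) lies midway between the tips of the shut fingers; the grasp point (between the pads) lies 19 mm behind it; z points along the fingers, y is the line along which they close (so a half turn about z gives the same grasp; the last joint's range is limited). The gripper opens to 85 mm and grips with 20 to 120 N. Pads are 22 mm wide; open, the fingers measure 114 mm over their backs; the gripper's body (76 mm by 85 mm) begins 54 mm behind the grasp point. The pads swing forward as they close: fully open they stand 13 mm farther back than shut.
Start: joints at [-1.118, 0.087, 0.176, 1.66, 0, 1.571], TCP at [0.241, -0.495, 0.231] pointing down, gripper open.
Joint ranges: [-3.13, 3.13], [-0.85, 1.81], [-1.15, 1.24], [-2.2, 2.28], [-1.44, 1.52], [-3.14, 3.14]. Speed limits (rad/s): [2.22, 2.22, 2.57, 3.14, 3.14, 3.14].

INTERFACE

Orientations are given as a unit quaternion [w, x, y, z].
In Python, from workcell import arm gives the robot as it stands.
- The arm moves only by the tool drive_tool, never from a script. Its argument "rows" is a list of rows, each a list of 2 entries, a list of its own where there are three numbers: the shift along the tool's x, y, z scaled (see below), then the turn, a rotation vector about the tool's x, y, z scaled (see below). In form: [[[dx, dy, dz], [wx, wy, wz]], ...]. A call has 1 to 8 rows; each row is the pose to reach, as a shift and turn from the pose commanded when the call began, along the tool's axes at that moment; what a row does not reach only later rows make up. The controller multiplies each number of a shift by 600 mm and each number of a turn by 0.5 rad. A row lasts 1/12 s, in which the tool goes at most 41.7 mm and 7.16 degrees, less where a joint would pass 70% of its speed; a pose out of reach is approached as far as the arm can. A call with a number of a shift or a turn outside -1 to 1 is refused whole. A call with a gripper value outside its range is refused whole. "hand" is the opening, from -1 (shut) to 1 (fully open), set as the call begins (left out, the last holds). The fingers move at their own pace and stop on an object; "grip_force" is the grip in N (left out, the last holds). Time passes only in rows, so rows that repeat a pose let the fingers close. It gives the time, the measured TCP pose, the force, the opening and the grip force at its end, in the units of the state.
- arm.state(): the state, without advancing time (a new reading comes with each control period).
- arm.capture(name): name is "scene" or "top" or "wrist"; returns a dict with "frame" (384x512x3 uint8, blue, green, red), "z_map" (384x512 float32, m along the optical axis (not along the pixel's ray), 0 where there is no reading), "mtx" (3x3 intrinsics, pixels), "R" (3x3) and "t" (3): a world point X has camera coordinates R X + t; the wrist camera has in their place "tool_from_camera" (4x4, takes a point from camera to tool coordinates, whose origin is the TCP and whose axes are the flange's). Camera axes: x right, y down, z forward; pixel columns grow to the right and rows downward; lengths in m; the calibration is good to about 2 mm. A picture is of the moment at which its call begins: read the wrist's pose just before it.
- arm.job_done(): hands the job in; it is judged then, once.
The state is a dict: "time": time; "joints": joint angles; "dq": joint speeds; "joint_torque": joint torques, N m; "tcp_pos": TCP position; "tcp_rot": TCP orientation; "ft_force": force on the tool from outside, world axes, zero at the start; "torque": the same for the moment, N m; "opening": finger opening in m; "finger_force": force on a finger pad.
Only numpy, scipy, OpenCV 4.12 (cv2) and the standard library are available. Lean on these libraries where they do the work, as an engineer would, in place of code of your own. Each camera call takes 0.05 s, during which the arm holds its last target. There are 200 camera calls.

## Working session

There is one attempt and no reset: what is moved stays moved. The work goes in short steps, Python scripts to look and compute and a tool call to move; the robot and the scene stay as the last step left them, time stands still between calls to the robot, and variables do not carry over. Pictures are saved under pics/ and viewed, at most 10 in all, crops included, and the job is handed in when it is done.

Besides the shell and the picture viewer there is one more tool, called as name([rows], argument=value, ...), one row to a line, values as JSON. drive_tool: Moves the arm, as the interface text tells. Its arguments: {"type":"object","properties":{"rows":{"type":"array"},"hand":{"type":"number"},"grip_force":{"type":"number"}},"required":["rows"]}

```bash
mkdir -p pics; ls; python3 - <<'E'
from workcell import arm
import cv2,numpy as np
s=arm.state();print(s)
for n in("scene","top"):
    c=arm.capture(n);cv2.imwrite(f"pics/{n}0.png",c["frame"]);np.savez(f"{n}0.npz",**c);print(n,c["mtx"].tolist(),c["R"].tolist(),c["t"].tolist())
a=cv2.imread("pics/scene0.png");b=cv2.imread("pics/top0.png")
E
```

```text
pics
{'time': 0.0, 'joints': array([-1.11795056e+00,  8.74685793e-02,  1.75099050e-01,  1.65979257e+00,
        4.03588656e-05,  1.57078743e+00]), 'dq': array([-0.00150938, -0.0007681 , -0.00116125,  0.00119623, -0.00100572,
        0.00040739]), 'joint_torque': array([ 1.17398933e-03, -5.20390713e+01,  4.64798963e+01,  1.64218352e-02,
        3.15704676e-05, -4.20853240e-06]), 'tcp_pos': array([ 0.24054576, -0.49434432,  0.23056039]), 'tcp_rot': array([-6.69986660e-04,  9.74474443e-01,  2.24497422e-01, -1.33635920e-04]), 'ft_force': array([ 0.31829073, -0.62599211, -0.51737839]), 'torque': array([0.03633214, 0.01079384, 0.01053796]), 'finger_force': 0.0, 'opening': 0.0852035637351258}
scene [[486.6875183703842, 0.0, 258.7968067389073], [0.0, 486.6875183703842, 192.45709228107333], [0.0, 0.0, 1.0]] [[-0.6700423470060439, -0.7423228590711808, -0.00016161379875412164], [-0.5393097293547445, 0.48694633077221516, -0.6870431476776323], [0.510086530935629, -0.4602608432702747, -0.7266166025561152]] [0.36253395115899023, 0.3353515767485991, 1.377230954933039]
top [[426.050584570236, 0.0, 254.64430463710843], [0.0, 426.050584570236, 194.32546757949683], [0.0, 0.0, 1.0]] [[-0.012809962400450733, -0.9996989866683498, 0.020924648565106556], [-0.9833454153960077, 0.00880074632643318, -0.18153330516395758], [0.18129450869497343, -0.02290159204885004, -0.9831621525458942]] [-0.010618925995104, 0.5323597144987938, 1.3068936645061926]
```

View pics/top0.png

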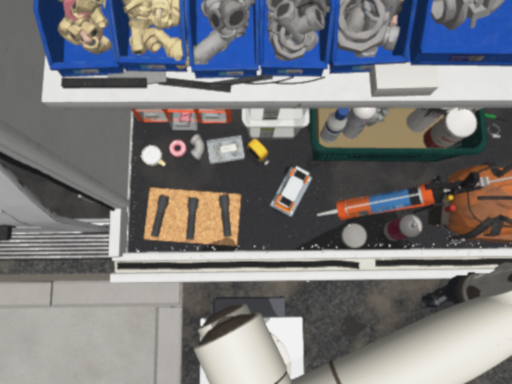

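View pics/scene0.png

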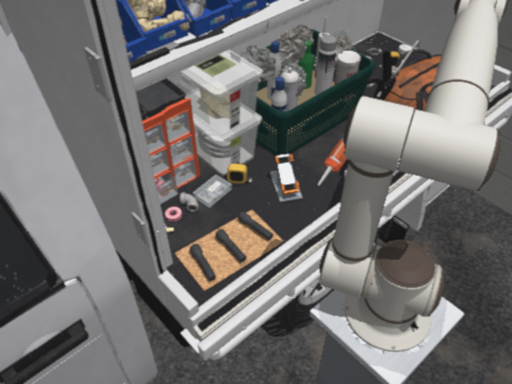

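The top view shows the three torches at about (160,215), (192,217) and (225,215) on the cork pad, with heads up in the image. The cradle is at (291,190), the tape at (258,150), the gauge at (151,155) and the tin at (353,235). In the scene view the cradle is at (287,175) and the torches at (203,262), (230,246) and (256,225).

```bash
cat > h.py <<'E'
import numpy as np,cv2
def world(c):
    z=c["z_map"];v,u=np.mgrid[:z.shape[0],:z.shape[1]];K=c["mtx"]
    P=np.stack([(u-K[0,2])/K[0,0]*z,(v-K[1,2])/K[1,1]*z,z],-1)
    return (P-c["t"])@c["R"]
def ray(c,uv,h):
    K=c["mtx"];d=np.c_[(np.array(uv)-K[[0,1],[0,1]*1+0*np.array([0,1])] if 0 else (np.atleast_2d(uv)-[K[0,2],K[1,2]])/[K[0,0],K[1,1]]),np.ones(len(np.atleast_2d(uv)))]@c["R"]
    o=-c["R"].T@c["t"];return o+d*((h-o[2])/d[:,2])[:,None]
E
python3 - <<'E'
from h import *
for n in("top","scene"):
    c=np.load(f"{n}0.npz");W=world(c);f=c["frame"];hsv=cv2.cvtColor(f,cv2.COLOR_BGR2HSV)
    x,y,z=W[...,0],W[...,1],W[...,2]
    # torches: dark, inside the pad
    m=((f.max(-1)<75)&(x>.2)&(x<.48)&(y>.0)&(y<.5)&(z>.010)&(z<.06)).astype(np.uint8)
    k,l,st,ce=cv2.connectedComponentsWithStats(m)
    for i in range(1,k):
        if st[i,4]<40:continue
        p=W[l==i];v,u=np.nonzero(l==i);r=ray(c,np.c_[u,v],.03)[:,:2]
        (cx,cy),(w,h),a=cv2.minAreaRect((r*1000).astype(np.float32))
        _,ev=np.linalg.eigh(np.cov(r.T));d=ev[:,1]*np.sign(ev[0,1])
        print(n,"torch",st[i],"zmed/max",np.median(p[:,2]).round(4),p[:,2].max().round(4),"rect",round(cx),round(cy),round(w),round(h),round(a,1),"mean",r.mean(0).round(4),"ang",np.degrees(np.arctan2(d[1],d[0])).round(1))
    # orange cradle
    m=((hsv[...,0]>5)&(hsv[...,0]<22)&(hsv[...,1]>150)&(hsv[...,2]>120)&(x>.2)&(x<.6)&(y>-.15)&(y<.12)&(z>.005)&(z<.15)).astype(np.uint8)
    k,l,st,ce=cv2.connectedComponentsWithStats(m)
    for i in range(1,k):
        if st[i,4]<4:continue
        p=W[l==i];print(n,"orange",st[i],p.mean(0).round(4),p.min(0).round(3),p.max(0).round(3))
    # pad cork
    m=(hsv[...,0]>5)&(hsv[...,0]<25)&(hsv[...,1]>60)&(hsv[...,2]>100)&(z<.02)&(x<.48)&(y>.05)
    p=W[m];print("pad",p.min(0),p.max(0),np.median(p[:,2]))
    # aluminium bed: white-ish
    m=((hsv[...,1]<40)&(hsv[...,2]>170)&(x>.25)&(x<.55)&(y>-.12)&(y<.05)&(z>.015)&(z<.13))
    p=W[m];q=p.mean(0);_,_,V=np.linalg.svd(p-q);print(n,"bed",len(p),q.round(4),V.round(3).tolist())
c=np.load("top0.npz");s=np.load("scene0.npz")
a=cv2.resize(c["frame"][120:260,130:330],None,fx=4,fy=4,interpolation=2)[:,:800];b=cv2.resize(s["frame"][140:210,260:330],(560,560),interpolation=2)
cv2.imwrite("pics/c1.png",a)
E
```

```text
top torch [154 213   9  22  81] zmed/max 0.0311 0.0393 rect 446 293 18 68 77.5 mean [0.4484 0.291 ] ang -11.9
top torch [188 213   7  25  83] zmed/max 0.0321 0.0399 rect 439 187 16 77 87.0 mean [0.4422 0.186 ] ang -2.5
top torch [222 212   8  23  84] zmed/max 0.0328 0.0416 rect 445 76 71 17 8.7 mean [0.4476 0.0764] ang 6.9
top orange [290 170   4   6  10] [ 0.5908 -0.1304  0.0986] [ 0.583 -0.136  0.092] [ 0.598 -0.126  0.104]
top orange [275 196  18  16  57] [ 0.4962 -0.106   0.0439] [ 0.478 -0.134  0.031] [ 0.524 -0.081  0.059]
pad [ 0.37504593  0.05052176 -0.00822345] [0.4799595  0.34514636 0.01935027] 0.004049069016108568
top bed 484 [ 0.3589 -0.0408  0.0293] [[-0.76, 0.647, -0.064], [0.645, 0.762, 0.048], [0.08, -0.005, -0.997]]
scene torch [250 222  22  18 147] zmed/max 0.03 0.038 rect 438 85 81 26 6.5 mean [0.4395 0.0859] ang 2.5
scene torch [224 241  21  21 160] zmed/max 0.0301 0.0406 rect 435 197 23 92 87.8 mean [0.4352 0.1984] ang -5.2
scene torch [198 258  17  23 157] zmed/max 0.0316 0.0399 rect 439 303 22 87 77.6 mean [0.4406 0.3032] ang -14.0
scene orange [276 157   3   6  14] [ 0.5914 -0.1286  0.0948] [ 0.58  -0.139  0.082] [ 0.598 -0.118  0.104]
scene orange [281 182  18  12  74] [ 0.4972 -0.1023  0.0423] [ 0.476 -0.135  0.022] [ 0.524 -0.077  0.063]
pad [ 0.37479919  0.05012659 -0.00575665] [0.47991697 0.34373368 0.01614937] 0.004564105715573268
scene bed 351 [ 0.3598 -0.0409  0.0302] [[-0.794, 0.604, -0.068], [-0.602, -0.797, -0.052], [0.086, 0.001, -0.996]]
```

View pics/c1.png

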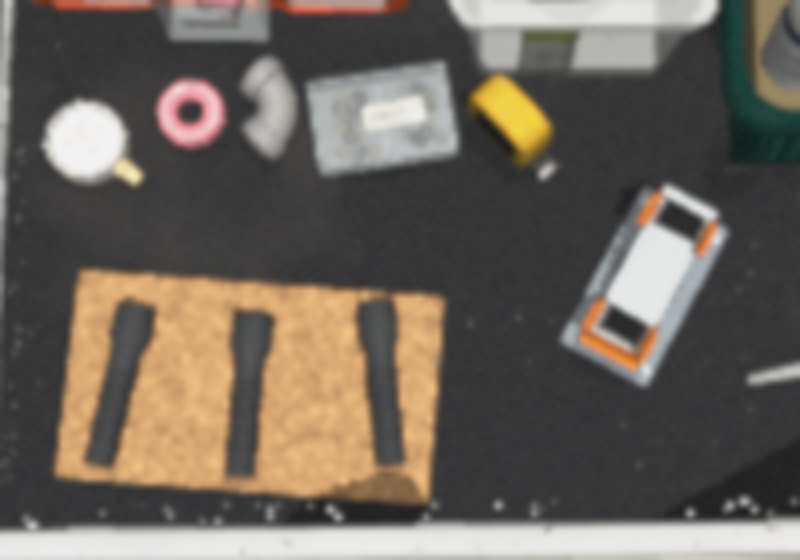

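The crop shows the torches with heads up (head and tail ends about (135,305)–(100,465), (253,312)–(240,475) and (377,300)–(392,462)). The cradle's low stop is at (618,345) and its high end at (680,205). My limits clipped the regions, so I'm measuring again.

```bash
python3 - <<'E'
from h import *
for n in("top","scene"):
    c=np.load(f"{n}0.npz");W=world(c);f=c["frame"];hsv=cv2.cvtColor(f,cv2.COLOR_BGR2HSV)
    x,y,z=W[...,0],W[...,1],W[...,2]
    m=((f.max(-1)<85)&(x>.2)&(x<.62)&(y>.0)&(y<.5)&(z>.012)&(z<.06)).astype(np.uint8)
    k,l,st,ce=cv2.connectedComponentsWithStats(m)
    for i in range(1,k):
        if st[i,4]<60:continue
        p=W[l==i];v,u=np.nonzero(l==i);h=.035 if n=="top" else .025;r=ray(c,np.c_[u,v],h)[:,:2]
        (cx,cy),(w,h),a=cv2.minAreaRect((r*1000).astype(np.float32))
        _,ev=np.linalg.eigh(np.cov(r.T));d=ev[:,1]*np.sign(ev[0,1]);t=(r-r.mean(0))@d
        mid=r.mean(0)+d*(t.min()+t.max())/2
        pt=p[p[:,2]>.03]
        print(n,"torch",st[i],np.median(p[:,2]).round(4),"rect",round(cx),round(cy),round(w),round(h),"mid",mid.round(4),"L",np.ptp(t).round(4),"ang",np.degrees(np.arctan2(d[1],d[0])).round(1),"3D",pt.mean(0).round(4))
    m=((hsv[...,0]>3)&(hsv[...,0]<22)&(hsv[...,1]>120)&(hsv[...,2]>120)&(x>.4)&(x<.7)&(y>-.2)&(y<-.02)&(z>.005)&(z<.15)).astype(np.uint8)
    k,l,st,ce=cv2.connectedComponentsWithStats(m)
    for i in range(1,k):
        if st[i,4]<4:continue
        p=W[l==i];print(n,"orange",st[i],p.mean(0).round(4),p.min(0).round(3),p.max(0).round(3))
    m=((hsv[...,1]<50)&(hsv[...,2]>150)&(x>.4)&(x<.68)&(y>-.2)&(y<-.05)&(z>.025)&(z<.13)).astype(np.uint8)
    k,l,st,ce=cv2.connectedComponentsWithStats(m);i=1+np.argmax(st[1:,4])
    p=W[cv2.erode((l==i).astype(np.uint8),np.ones((3,3)))>0];q=p.mean(0);_,_,V=np.linalg.svd(p-q);t=(p-q)@V[0]
    print(n,"bed",len(p),q.round(4),V[0].round(3),"normal",V[2].round(3),"ext",t.min().round(3),t.max().round(3),"yaw",np.degrees(np.arctan2(V[0][1],V[0][0])).round(1),"tilt",np.degrees(np.arccos(abs(V[2][2]))).round(1))
    m=(z>.0)&(z<.012)&(x>.42)&(x<.68)&(y>-.22)&(y<0)&(hsv[...,2]>90)&(hsv[...,1]<80)
    p=W[m];print("base",len(p),cv2.minAreaRect((p[:,:2]*1000).astype(np.float32)))
    # obstacles overview: highest points for x 0.2..0.75, y -.6..0.5
    for x0 in np.arange(.2,.85,.05):
        print(round(x0,2),[int(1000*np.percentile(z[g],98)) if (g:=(x>x0)&(x<x0+.05)&(y>y0)&(y<y0+.1)&(z<.9)).sum()>3 else None for y0 in np.arange(-.6,.6,.1)])
E
```

```text
top torch [152 196  16  40 242] 0.0324 rect 469 285 27 126 mid [0.4692 0.2864] L 0.1255 ang -12.3 3D [0.4752 0.2869 0.0343]
top torch [220 196  10  40 233] 0.0334 rect 469 76 126 25 mid [0.4682 0.0784] L 0.1262 ang 5.8 3D [0.4736 0.0792 0.0346]
top torch [187 198  11  40 237] 0.0328 rect 462 183 26 125 mid [0.4617 0.1853] L 0.1247 ang -4.4 3D [0.4641 0.186  0.0342]
top orange [256 149  12  11  39] [ 0.6605 -0.0426  0.054 ] [ 0.65  -0.058  0.031] [ 0.677 -0.022  0.068]
top orange [290 168   5   8  16] [ 0.5934 -0.1317  0.0993] [ 0.583 -0.139  0.092] [ 0.607 -0.126  0.107]
top orange [304 176   5   8  17] [ 0.569  -0.1746  0.1003] [ 0.557 -0.182  0.092] [ 0.58  -0.168  0.109]
top orange [275 195  19  17  85] [ 0.4984 -0.106   0.0431] [ 0.478 -0.137  0.006] [ 0.537 -0.081  0.061]
top bed 232 [ 0.5508 -0.1372  0.0589] [-0.774  0.387 -0.5  ] normal [-0.437  0.244  0.866] ext -0.033 0.036 yaw 153.4 tilt 30.1
base 408 ((575.5722045898438, -104.27825927734375), (165.58497619628906, 164.30856323242188), 61.05611038208008)
0.2 [-885, 691, 691, 654, -888, 616, 631, -888, -886, -866, -867, -866]
[... 1889 characters left out ...]
0, -9, -8, -8, -9, None]
0.3 [25, 11, None, -891, 33, 32, 32, 32, 33, 33, 72, None]
0.35 [-254, None, None, 3, 25, 25, 26, 28, 29, 30, 74, None]
0.4 [None, None, 42, 25, 4, 4, 35, 35, 34, 36, 73, 294]
0.45 [365, 319, 114, 79, 49, 40, 35, 35, 35, 846, 857, 472]
0.5 [383, 320, 114, 60, 60, 48, 40, 39, 40, 12, 849, 638]
0.55 [None, 7, 4, 5, 101, 7, 5, 5, 7, 8, 831, 800]
0.6 [249, 246, 587, 615, 616, 623, 658, 620, 627, 625, 813, 848]
0.65 [267, 99, 268, 301, 633, 665, 673, 691, 687, 6, 795, -891]
0.7 [333, 312, 309, 310, 371, 641, 672, 703, 722, -887, 778, None]
0.75 [334, 296, 297, 304, 374, 635, 370, 637, 705, -887, 761, None]
0.8 [344, 354, 340, 338, 375, 375, 370, 349, 348, -886, 745, None]
```

drive_tool([
  [[0.126, -0.117, 0.0], [0, 0, -0.89]],
  [[0.126, -0.117, 0.0], [0, 0, -0.89]],
  [[0.126, -0.117, 0.0], [0, 0, -0.89]],
  [[0.126, -0.117, 0.0], [0, 0, -0.89]],
  [[0.126, -0.117, 0.0], [0, 0, -0.89]],
], hand=1, grip_force=40)

```text
time: 0.52
tcp_pos: [0.2783, -0.3974, 0.2314]
tcp_rot: [0.0, 0.9, 0.436, 0.0]
ft_force: [0.2, 0.1, 0.4]
opening: 0.0852
finger_force: 0.0
```

drive_tool([
  [[0.164, -0.05, 0.0], [0, 0, -0.89]],
  [[0.164, -0.05, 0.0], [0, 0, -0.89]],
  [[0.164, -0.05, 0.0], [0, 0, -0.89]],
  [[0.164, -0.05, 0.0], [0, 0, -0.89]],
  [[0.164, -0.05, 0.0], [0, 0, -0.89]],
])

```text
time: 0.93
tcp_pos: [0.3161, -0.3023, 0.2313]
tcp_rot: [0.0, 0.782, 0.623, -0.0]
ft_force: [-0.3, 0.8, 0.2]
opening: 0.0855
finger_force: 0.0
```

drive_tool([
  [[0.17, 0.025, 0.0], [0, 0, -0.89]],
  [[0.17, 0.025, 0.0], [0, 0, -0.89]],
  [[0.17, 0.025, 0.0], [0, 0, -0.89]],
  [[0.17, 0.025, 0.0], [0, 0, -0.89]],
  [[0.17, 0.025, 0.0], [0, 0, -0.89]],
])

```text
time: 1.35
tcp_pos: [0.3537, -0.2067, 0.2311]
tcp_rot: [-0.0, 0.626, 0.779, -0.0]
ft_force: [-0.5, -0.2, -0.3]
opening: 0.0854
finger_force: 0.0
```

drive_tool([
  [[0.143, 0.096, 0.04], [0, 0, -0.89]],
  [[0.143, 0.096, 0.04], [0, 0, -0.89]],
  [[0.143, 0.096, 0.04], [0, 0, -0.89]],
  [[0.143, 0.096, 0.04], [0, 0, -0.89]],
  [[0.143, 0.096, 0.04], [0, 0, -0.89]],
])

```text
time: 1.77
tcp_pos: [0.3914, -0.1107, 0.2067]
tcp_rot: [-0.001, 0.44, 0.898, -0.0]
ft_force: [-0.1, 0.4, 0.8]
opening: 0.0857
finger_force: 0.0
```

drive_tool([
  [[0.088, 0.148, 0.04], [0, 0, -0.89]],
  [[0.088, 0.148, 0.04], [0, 0, -0.89]],
  [[0.088, 0.148, 0.04], [0, 0, -0.89]],
  [[0.088, 0.148, 0.04], [0, 0, -0.89]],
  [[0.088, 0.148, 0.04], [0, 0, -0.89]],
])

```text
time: 2.18
tcp_pos: [0.4291, -0.0147, 0.1828]
tcp_rot: [-0.001, 0.231, 0.973, -0.0]
ft_force: [-0.4, -0.0, 0.0]
opening: 0.0857
finger_force: 0.0
```

drive_tool([
  [[0.015, 0.171, 0.04], [0, 0, -0.89]],
  [[0.015, 0.171, 0.04], [0, 0, -0.89]],
  [[0.015, 0.171, 0.04], [0, 0, -0.89]],
  [[0.015, 0.171, 0.04], [0, 0, -0.89]],
  [[0.015, 0.171, 0.04], [0, 0, -0.89]],
])

```text
time: 2.6
tcp_pos: [0.467, 0.0808, 0.1589]
tcp_rot: [-0.001, 0.012, 1.0, -0.0]
ft_force: [0.3, 0.1, 0.7]
opening: 0.0854
finger_force: 0.0
```

drive_tool([
  [[0, 0, 0], [0, 0, -0.21]],
  [[0, 0, 0], [0, 0, -0.21]],
])

```text
time: 2.77
tcp_pos: [0.4669, 0.0799, 0.1597]
tcp_rot: [0.0, -0.041, 0.999, -0.0]
ft_force: [0.6, 0.0, -0.8]
opening: 0.0854
finger_force: 0.0
```

```bash
cat >> h.py <<'E'
def wrist(arm):
    s=arm.state();c=dict(arm.capture("wrist"));q=s["tcp_rot"];T=np.eye(4);T[:3,:3]=Rn.from_quat([*q[1:],q[0]]).as_matrix();T[:3,3]=s["tcp_pos"]
    M=np.linalg.inv(T@c["tool_from_camera"]);c["R"],c["t"]=M[:3,:3],M[:3,3];return c
def torches(c,h=.03):
    W=world(c);x,y,z=np.moveaxis(W,-1,0);m=((c["frame"].max(-1)<85)&(c["z_map"]>0)&(x>.35)&(x<.6)&(y>0)&(y<.4)&(z>.012)&(z<.06)).astype(np.uint8)
    k,l,st,_=cv2.connectedComponentsWithStats(m)
    for i in range(1,k):
        if st[i,4]<500: continue
        p=W[l==i];p=p[p[:,2]>np.percentile(p[:,2],90)-.008];r=p[:,:2]
        _,ev=np.linalg.eigh(np.cov(r.T));d=ev[:,1]*np.sign(ev[0,1]);n=np.array([-d[1],d[0]]);t=(r-r.mean(0))@d;u=(r-r.mean(0))@n
        lo,hi=np.percentile(t,[.5,99.5]);a,b=np.percentile(u,[1,99])
        print("torch",st[i].tolist(),"mid",(r.mean(0)+d*(lo+hi)/2+n*(a+b)/2).round(4),"L",round(hi-lo,4),"w",round(b-a,4),"ang",np.degrees(np.arctan2(d[1],d[0])).round(2),"ztop",np.percentile(p[:,2],95).round(4))
E
python3 - <<'E'
from h import *
from workcell import arm
c=wrist(arm);cv2.imwrite("pics/w1.png",c["frame"]);print(c["tool_from_camera"].round(3).tolist());torches(c);print(arm.state()["joints"].round(2))
E
```

```text
[[-0.001, -0.957, -0.291, 0.074], [1.0, -0.001, -0.001, 0.001], [0.001, -0.291, 0.957, -0.143], [0.0, 0.0, 0.0, 1.0]]
torch [235, 105, 38, 158, 5004] mid [0.4693 0.0799] L 0.1291 w 0.0278 ang 5.46 ztop 0.0387
torch [346, 106, 74, 155, 4911] mid [0.4606 0.188 ] L 0.126 w 0.0261 ang -5.41 ztop 0.0382
torch [446, 144, 66, 135, 3925] mid [0.4898 0.2843] L 0.0875 w 0.0231 ang -12.44 ztop 0.0389
[ 0.17 -0.11 -0.16  1.52 -0.    0.09]
```

View pics/w1.png

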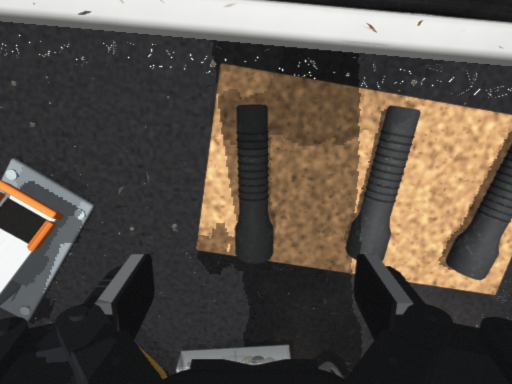

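The wrist view shows torch A along column 253 (rows 105–262), torch B from (400,108) to (370,255), and torch C partly out of view at right. The positions agree with the top view. I'm weighing A first.

drive_tool([
  [[-0.003, 0, 0.243], [0, 0, 0]],
  [[-0.003, 0, 0.243], [0, 0, 0]],
  [[-0.003, 0, 0.243], [0, 0, 0]],
  [[-0.003, 0, 0.243], [0, 0, 0]],
  [[-0.003, 0, 0.243], [0, 0, 0]],
  [[-0.003, 0, 0.243], [0, 0, 0]],
])

```text
time: 3.32
tcp_pos: [0.468, 0.0807, 0.0136]
tcp_rot: [-0.001, -0.04, 0.999, -0.0]
ft_force: [-0.1, -0.1, 0.9]
opening: 0.0855
finger_force: 0.0
```

drive_tool([
  [[0, 0, 0], [0, 0, 0]],
  [[0, 0, 0], [0, 0, 0]],
  [[0, 0, 0], [0, 0, 0]],
  [[0, 0, 0], [0, 0, 0]],
  [[0, 0, 0], [0, 0, 0]],
  [[0, 0, 0], [0, 0, 0]],
], hand=-1, grip_force=40)

```text
time: 3.82
tcp_pos: [0.4694, 0.0815, 0.0149]
tcp_rot: [0.001, -0.043, 0.999, -0.0]
ft_force: [-1.7, -2.5, 7.1]
opening: 0.0332
finger_force: 41.4
```

drive_tool([
  [[0, 0, -0.02], [0, 0, 0]],
  [[0, 0, -0.04], [0, 0, 0]],
  [[0, 0, -0.05], [0, 0, 0]],
  [[0, 0, -0.05], [0, 0, 0]],
  [[0, 0, -0.05], [0, 0, 0]],
  [[0, 0, -0.05], [0, 0, 0]],
])

```text
time: 4.32
tcp_pos: [0.4682, 0.0816, 0.0432]
tcp_rot: [-0.0, -0.043, 0.999, -0.0]
ft_force: [0.2, -0.9, -3.9]
opening: 0.0335
finger_force: 40.9
```

drive_tool([
  [[0, 0, 0], [0, 0, 0]],
])

```text
time: 4.4
tcp_pos: [0.468, 0.0816, 0.0429]
tcp_rot: [-0.001, -0.043, 0.999, -0.0]
ft_force: [-0.0, 0.1, -4.0]
opening: 0.0334
finger_force: 40.9
```

drive_tool([
  [[0, 0, 0], [0, 0, 0]],
])

```text
time: 4.48
tcp_pos: [0.4681, 0.0816, 0.0429]
tcp_rot: [-0.0, -0.043, 0.999, -0.0]
ft_force: [-1.1, 0.4, -3.7]
opening: 0.0336
finger_force: 40.9
```

drive_tool([
  [[0, 0, 0], [0, 0, 0]],
])

```text
time: 4.57
tcp_pos: [0.4682, 0.0816, 0.0431]
tcp_rot: [-0.0, -0.043, 0.999, -0.0]
ft_force: [0.2, 0.3, -4.3]
opening: 0.0333
finger_force: 40.9
```

drive_tool([
  [[0, 0, 0], [0, 0, 0]],
])

```text
time: 4.65
tcp_pos: [0.4683, 0.0816, 0.0432]
tcp_rot: [-0.0, -0.043, 0.999, -0.0]
ft_force: [0.2, 0.7, -3.4]
opening: 0.0332
finger_force: 40.9
```

The mean lift reading is about 3.9 N, roughly 0.39 kg. Empty torches would read at most 1.5 N, so torch A is the one with batteries. Next I'm planning the carry to a hover over the cradle.

```bash
python3 - <<'E'
from h import *
from workcell import arm
B=np.array([.551,-.135,.0587]);T=frame(153.4,30);X=T.apply([1,0,0]);Z=T.apply([0,0,1]);print(X,Z)
H=B-.010*X-.075*Z;print(H)
p=arm.state()["tcp_pos"]
plan(arm,[([.46,.06,.18],frame(180)),(H,T)])
E
```

```text
[-0.77436028  0.38777074 -0.5       ] [ 0.44707712 -0.22387954 -0.8660254 ]
[ 0.52521282 -0.12208674  0.12865191]
at [0.4683 0.0816 0.0432] [ 0.17  0.66 -3.45] 4.65
[0.0169, -0.0347, -0.228] [-0.0002, -0.0009, 0.1724]
[-0.0543, -0.1517, 0.0428] [0.1215, -0.5141, 0.4535]
[-0.0727, -0.1338, 0.068] [0.1215, -0.5141, 0.4535]
```

drive_tool([
  [[0.017, -0.035, -0.228], [0, 0, 0.172]],
  [[0.017, -0.035, -0.228], [0, 0, 0.172]],
  [[0.017, -0.035, -0.228], [0, 0, 0.172]],
  [[0.017, -0.035, -0.228], [0, 0, 0.172]],
  [[0.017, -0.035, -0.228], [0, 0, 0.172]],
  [[0.017, -0.035, -0.228], [0, 0, 0.172]],
], grip_force=60)

```text
time: 5.15
tcp_pos: [0.4604, 0.0598, 0.1801]
tcp_rot: [0.0, 0.0, 1.0, 0.0]
ft_force: [-0.6, 0.3, -4.4]
opening: 0.0325
finger_force: 68.1
```

drive_tool([
  [[-0.0543, -0.1517, 0.0428], [0.1215, -0.514, 0.4535]],
  [[-0.0543, -0.1517, 0.0428], [0.1215, -0.514, 0.4535]],
  [[-0.0543, -0.1517, 0.0428], [0.1215, -0.514, 0.4535]],
  [[-0.0543, -0.1517, 0.0428], [0.1215, -0.514, 0.4535]],
  [[-0.0543, -0.1517, 0.0428], [0.1215, -0.514, 0.4535]],
])

```text
time: 5.57
tcp_pos: [0.4908, -0.0312, 0.1518]
tcp_rot: [0.126, 0.113, 0.985, -0.03]
ft_force: [-0.4, -0.2, -4.0]
opening: 0.0331
finger_force: 67.9
```

drive_tool([
  [[-0.0727, -0.1338, 0.068], [0.1215, -0.514, 0.4535]],
  [[-0.0727, -0.1338, 0.068], [0.1215, -0.514, 0.4535]],
  [[-0.0727, -0.1338, 0.068], [0.1215, -0.514, 0.4535]],
  [[-0.0727, -0.1338, 0.068], [0.1215, -0.514, 0.4535]],
  [[-0.0727, -0.1338, 0.068], [0.1215, -0.514, 0.4535]],
  [[-0.0727, -0.1338, 0.068], [0.1215, -0.514, 0.4535]],
])

```text
time: 6.07
tcp_pos: [0.5256, -0.121, 0.1292]
tcp_rot: [0.251, 0.221, 0.941, -0.059]
ft_force: [0.4, -0.6, -3.5]
opening: 0.0329
finger_force: 67.9
```

```bash
python3 - <<'E'
from h import *
from workcell import arm
s=arm.state();print(s["tcp_pos"],s["tcp_rot"],frame(153.4,30).as_quat()[[3,0,1,2]],s["ft_force"],s["opening"],s["joints"].round(2))
c=wrist(arm);cv2.imwrite("pics/w2.png",c["frame"]);np.savez("w2.npz",**c)
E
```

```text
[ 0.52561567 -0.12102661  0.12922697] [ 0.25080894  0.22054313  0.94073778 -0.05889006] [ 0.25187723  0.22221098  0.94001861 -0.05954125] [ 0.39201818 -0.63786933 -3.54532299] 0.03290057734742683 [-0.14 -0.46 -0.59  0.94 -0.16  0.28]
```

View pics/w2.png

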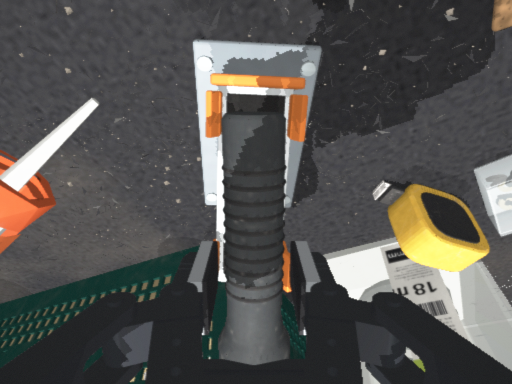

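The wrist view shows the torch held straight, tail at (255,115), over the bed. The orange stop is at (258,82), the low cheeks at (214,114) and (298,118), and the upper cheeks are near row 265. Next I'm measuring the offsets in tool axes.

```bash
python3 - <<'E'
from h import *
c=dict(np.load("w2.npz"));M=c["tool_from_camera"];f=c["frame"];hsv=cv2.cvtColor(f,cv2.COLOR_BGR2HSV)
z=c["z_map"];v,u=np.mgrid[:384,:512];K=c["mtx"]
P=np.stack([(u-K[0,2])/K[0,0]*z,(v-K[1,2])/K[1,1]*z,z],-1)@M[:3,:3].T+M[:3,3]
m=((hsv[...,0]>3)&(hsv[...,0]<22)&(hsv[...,1]>150)&(z>0)&(u>190)&(u<330)).astype(np.uint8)
k,l,st,_=cv2.connectedComponentsWithStats(m)
for i in range(1,k):
    if st[i,4]>40:
        p=P[l==i];print("orange",st[i].tolist(),(np.percentile(p,[3,50,97],axis=0)*1000).round(1).tolist())
for nm,m in(("stop",(v>72)&(v<92)&(u>214)&(u<304)),("cheekL",(v>98)&(v<136)&(u>203)&(u<224)),("cheekR",(v>98)&(v<140)&(u>286)&(u<310))):
    g=m&(hsv[...,0]>3)&(hsv[...,0]<22)&(hsv[...,1]>150);p=P[g]*1000;top=p[p[:,2]<np.percentile(p[:,2],50)]
    print(nm,"all",p.min(0).round(1),p.max(0).round(1),"top",np.percentile(top,[5,95],axis=0).round(1).tolist())
g=(f.max(-1)<90)&(u>215)&(u<292)&(v>105)&(v<300)&(P[...,2]<.02)&(z>0);p=P[g]*1000
print("torch",np.percentile(p,[.5,50,99.5],axis=0).round(1).tolist())
for lo,hi in((20,35),(35,50),(50,62)):
    q=p[(p[:,0]>lo)&(p[:,0]<hi)];print(lo,np.percentile(q[:,1],[1,99]).round(1),np.percentile(q[:,2],[2,50]).round(1))
g=(hsv[...,1]<40)&(hsv[...,2]>150)&(u>205)&(u<300)&(v>90)&(v<290)&(z>0)&(P[...,2]>.05)&(P[...,2]<.085);p=P[g];q=p.mean(0);V=np.linalg.svd(p-q)[2]
print("bed",len(p),(q*1000).round(1),"n",V[2].round(3),"y",(np.percentile(p[:,1],[1,99])*1000).round(1))
E
```

```text
orange [211, 74, 94, 15, 665] [[75.7, -17.1, 52.3], [78.8, 11.2, 53.7], [82.4, 27.0, 55.2]]
orange [207, 91, 15, 46, 630] [[49.6, -25.5, 52.8], [61.6, -22.1, 56.0], [72.6, -18.8, 62.8]]
orange [288, 95, 20, 46, 757] [[47.2, 21.8, 54.5], [59.3, 25.5, 57.5], [70.8, 29.7, 67.7]]
orange [282, 241, 10, 52, 309] [[-52.2, 16.9, -7.1], [-35.9, 21.4, 56.6], [-6.6, 23.7, 77.0]]
stop all [  74.1  -20.3 -142.7] [82.5 27.7 56.1] top [[76.2, -17.5, 52.2], [81.9, 24.1, 53.6]]
cheekL all [  48.8  -26.2 -142.7] [74.1  0.8 69.4] top [[50.6, -25.7, 52.7], [68.9, -21.7, 55.7]]
cheekR all [  46.4    0.8 -142.7] [74.1 30.5 72.1] top [[47.9, 25.4, 54.5], [68.7, 29.7, 57.2]]
torch [[-10.8, -15.8, -21.1], [31.5, 1.2, -18.0], [65.7, 16.9, -2.9]]
20 [-11.1  12.7] [-20.7 -18.4]
35 [-10.9  12.4] [-20.7 -18.4]
50 [-11.1  12.2] [-20.6 -18.1]
bed 1380 [24.1 -7.9 74.9] n [-0.003 -0.026  1.   ] y [-24.7  23.1]
```

```bash
python3 - <<'E'
from h import *
from workcell import arm
s=arm.state();q=s["tcp_rot"];R=Rn.from_quat([*q[1:],q[0]])
plan(arm,[(s["tcp_pos"]+R.apply([0,-.0015,.035]),frame(150.6,30))])
E
```

```text
at [ 0.526  -0.1211  0.1298] [ 0.04 -0.38 -4.37] 6.1167
[0.0, -0.0025, 0.0583] [0.0524, -0.0029, 0.0906]
```

drive_tool([
  [[0, -0.0025, 0.058], [0.052, -0.003, 0.09]],
  [[0, -0.0025, 0.058], [0.052, -0.003, 0.09]],
  [[0, -0.0025, 0.058], [0.052, -0.003, 0.09]],
  [[0, -0.0025, 0.058], [0.052, -0.003, 0.09]],
])

```text
time: 6.45
tcp_pos: [0.5407, -0.1306, 0.0995]
tcp_rot: [0.251, 0.245, 0.934, -0.066]
ft_force: [0.1, 0.1, -3.5]
opening: 0.0327
finger_force: 67.8
```

```bash
python3 - <<'E'
from h import *
from workcell import arm
s=arm.state();print(s["tcp_pos"],s["ft_force"])
c=wrist(arm);cv2.imwrite("pics/w3.png",c["frame"]);M=c["tool_from_camera"];f=c["frame"];hsv=cv2.cvtColor(f,cv2.COLOR_BGR2HSV)
z=c["z_map"];v,u=np.mgrid[:384,:512];K=c["mtx"]
P=(np.stack([(u-K[0,2])/K[0,0]*z,(v-K[1,2])/K[1,1]*z,z],-1)@M[:3,:3].T+M[:3,3])*1000
m=((hsv[...,0]>3)&(hsv[...,0]<22)&(hsv[...,1]>150)&(z>0)&(u>170)&(u<350)).astype(np.uint8)
k,l,st,_=cv2.connectedComponentsWithStats(m)
for i in range(1,k):
    if st[i,4]>60:print("orange",st[i].tolist(),np.percentile(P[l==i],[3,50,97],axis=0).round(1).tolist())
g=(f.max(-1)<90)&(u>215)&(u<292)&(P[...,2]<5)&(P[...,0]>20)&(z>0);p=P[g];print("torch",np.percentile(p,[.5,50,99.5],axis=0).round(1).tolist())
g=(hsv[...,1]<40)&(hsv[...,2]>150)&(u>190)&(u<320)&(z>0)&(P[...,2]>28)&(P[...,2]<50)&(abs(P[...,1])<26)&(P[...,0]<70);p=P[g];q=p.mean(0);V=np.linalg.svd(p-q)[2];print("bed",len(p),q.round(1),V[2].round(3),np.percentile(p[:,1],[1,99]))
E
```

```text
[ 0.54073286 -0.13064084  0.09950174] [ 0.0942163   0.06345593 -3.49440825]
orange [199, 70, 115, 15, 815] [[77.1, -21.1, 17.4], [80.1, 12.0, 18.6], [82.7, 26.2, 20.1]]
orange [195, 92, 21, 55, 1046] [[49.5, -26.1, 18.7], [61.7, -22.2, 22.1], [72.8, -19.0, 33.4]]
orange [296, 92, 22, 55, 1094] [[49.4, 22.0, 18.8], [61.5, 25.3, 21.9], [72.8, 29.5, 32.3]]
orange [211, 266, 10, 57, 268] [[-50.0, -22.8, -23.7], [-39.8, -19.7, 26.1], [-9.8, -15.8, 37.0]]
orange [290, 291, 6, 28, 81] [[-50.3, 16.9, -23.5], [-43.5, 22.2, 26.6], [-10.1, 23.9, 33.7]]
torch [[20.5, -11.3, -21.1], [43.1, 1.5, -18.2], [65.8, 12.7, -3.1]]
bed 3038 [13.1  3.6 40.3] [-0.001 -0.     1.   ] [-21.29872227  24.15324593]
```

View pics/w3.png

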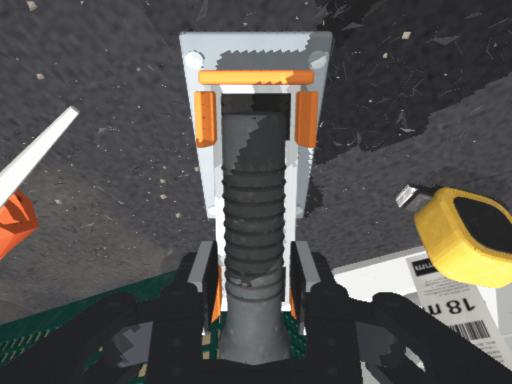

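The tool is now square to the bed: the stop at (257,77) is level, and the cheeks at (205,119) and (307,119) are symmetric about the torch at column 255. Lowering now.

drive_tool([
  [[0, 0.0013, 0.025], [0, 0, 0]],
  [[0, 0.0013, 0.04], [0, 0, 0]],
  [[0, 0.0013, 0.047], [0, 0, 0]],
  [[0, 0.0013, 0.047], [0, 0, 0]],
  [[0, 0.0013, 0.047], [0, 0, 0]],
])

```text
time: 6.92
tcp_pos: [0.5528, -0.1377, 0.0746]
tcp_rot: [0.251, 0.246, 0.934, -0.066]
ft_force: [0.3, 0.7, -3.5]
opening: 0.033
finger_force: 68.0
```

drive_tool([
  [[0, 0, 0.0025], [0, 0, 0]],
  [[0, 0, 0.0025], [0, 0, 0]],
  [[0, 0, 0.0025], [0, 0, 0]],
])

```text
time: 7.17
tcp_pos: [0.5536, -0.1381, 0.0736]
tcp_rot: [0.251, 0.246, 0.934, -0.066]
ft_force: [-0.1, 0.3, -4.1]
opening: 0.0327
finger_force: 68.0
```

drive_tool([
  [[0.008, 0, 0.001], [0, 0, 0]],
  [[0.013, 0, 0.001], [0, 0, 0]],
  [[0.013, 0, 0.001], [0, 0, 0]],
  [[0.013, 0, 0.001], [0, 0, 0]],
])

```text
time: 7.5
tcp_pos: [0.5477, -0.1346, 0.0689]
tcp_rot: [0.251, 0.246, 0.934, -0.066]
ft_force: [-6.4, 2.3, 2.3]
opening: 0.033
finger_force: 68.9
```

drive_tool([
  [[0.0025, 0, 0.001], [0, 0, 0]],
  [[0.0025, 0, 0.001], [0, 0, 0]],
  [[0.0025, 0, 0.001], [0, 0, 0]],
])

```text
time: 7.75
tcp_pos: [0.5477, -0.1346, 0.0689]
tcp_rot: [0.252, 0.246, 0.933, -0.066]
ft_force: [-4.6, 1.1, 6.2]
opening: 0.0326
finger_force: 69.5
```

drive_tool([
  [[0.004, 0, 0], [0, 0, 0]],
  [[0.004, 0, 0], [0, 0, 0]],
  [[0.004, 0, 0], [0, 0, 0]],
])

```text
time: 8.0
tcp_pos: [0.5462, -0.1336, 0.0678]
tcp_rot: [0.252, 0.247, 0.933, -0.066]
ft_force: [-2.4, 0.2, 6.7]
opening: 0.0325
finger_force: 69.1
```

```bash
python3 - <<'E'
from h import *
from workcell import arm
s=arm.state();print(s["tcp_pos"],s["ft_force"])
c=wrist(arm);cv2.imwrite("pics/w4.png",c["frame"]);M=c["tool_from_camera"];f=c["frame"];hsv=cv2.cvtColor(f,cv2.COLOR_BGR2HSV)
z=c["z_map"];v,u=np.mgrid[:384,:512];K=c["mtx"]
P=(np.stack([(u-K[0,2])/K[0,0]*z,(v-K[1,2])/K[1,1]*z,z],-1)@M[:3,:3].T+M[:3,3])*1000
m=((hsv[...,0]>3)&(hsv[...,0]<22)&(hsv[...,1]>150)&(z>0)&(u>150)&(u<370)).astype(np.uint8)
k,l,st,_=cv2.connectedComponentsWithStats(m)
for i in range(1,k):
    if st[i,4]>60:print("orange",st[i].tolist(),np.percentile(P[l==i],[3,50,97],axis=0).round(1).tolist())
g=(f.max(-1)<90)&(u>215)&(u<292)&(P[...,2]<5)&(P[...,0]>20)&(z>0);p=P[g];print("torch",np.percentile(p,[.5,50,99.5],axis=0).round(1).tolist())
E
```

```text
[ 0.54619193 -0.13356548  0.0678321 ] [-2.44469988  0.20666044  6.68326344]
orange [187, 95, 139, 18, 1294] [[66.7, -18.6, -13.5], [70.3, 11.8, -12.2], [72.4, 25.7, -7.6]]
orange [183, 117, 27, 69, 1224] [[39.0, -24.1, -11.4], [51.5, -21.4, -6.6], [62.9, -19.2, 5.4]]
orange [302, 116, 28, 70, 1670] [[38.9, 21.7, -11.9], [51.5, 24.9, -8.5], [62.9, 29.4, 4.0]]
orange [201, 312, 16, 48, 462] [[-53.1, -23.3, -11.0], [-42.1, -20.3, -4.5], [-35.3, -18.9, 6.7]]
orange [295, 322, 12, 38, 280] [[-53.5, 12.4, -77.5], [-43.9, 22.5, -4.8], [17.1, 24.8, 4.8]]
torch [[20.4, -11.7, -21.2], [41.7, 1.9, -18.4], [65.8, 12.7, -8.7]]
```

View pics/w4.png

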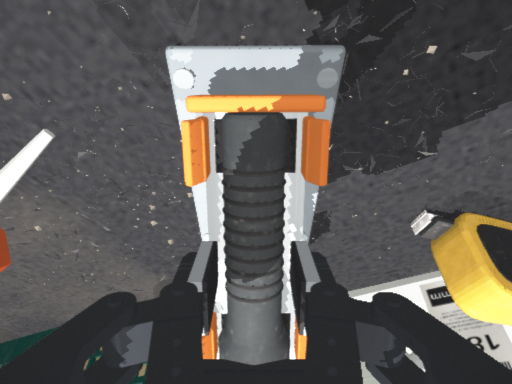

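The tail (254,113) now nearly meets the stop (257,104), with a gap of about 1 mm or less. Pushing slightly more.

drive_tool([
  [[0.004, 0, -0.001], [0, 0, 0]],
  [[0.004, 0, -0.001], [0, 0, 0]],
  [[0.004, 0, -0.001], [0, 0, 0]],
])

```text
time: 8.3
tcp_pos: [0.5454, -0.1331, 0.0681]
tcp_rot: [0.254, 0.247, 0.933, -0.067]
ft_force: [10.3, -7.1, -0.1]
opening: 0.0328
finger_force: 67.4
```

drive_tool([
  [[0, 0, 0], [0, 0, 0]],
  [[0, 0, 0], [0, 0, 0]],
  [[0, 0, 0], [0, 0, 0]],
  [[0, 0, 0], [0, 0, 0]],
  [[0, 0, 0], [0, 0, 0]],
  [[0, 0, 0], [0, 0, 0]],
], hand=0.4)

```text
time: 8.8
tcp_pos: [0.5431, -0.1321, 0.0653]
tcp_rot: [0.251, 0.246, 0.934, -0.066]
ft_force: [-0.3, 0.5, -0.1]
opening: 0.0597
finger_force: 0.0
```

drive_tool([
  [[0, 0, -0.03], [0, 0, 0]],
  [[0, 0, -0.08], [0, 0, 0]],
  [[0, 0, -0.15], [0, 0, 0]],
  [[0, 0, -0.15], [0, 0, 0]],
  [[0, 0, -0.15], [0, 0, 0]],
  [[0, 0, -0.15], [0, 0, 0]],
])

```text
time: 9.3
tcp_pos: [0.504, -0.1098, 0.1434]
tcp_rot: [0.251, 0.246, 0.934, -0.066]
ft_force: [0.8, 0.3, -0.1]
opening: 0.06
finger_force: 0.0
```

```bash
python3 - <<'E'
from h import *
from workcell import arm
s=arm.state();print(s["tcp_pos"],s["ft_force"],s["opening"])
c=wrist(arm);cv2.imwrite("pics/w5.png",c["frame"]);M=c["tool_from_camera"];f=c["frame"];hsv=cv2.cvtColor(f,cv2.COLOR_BGR2HSV)
z=c["z_map"];v,u=np.mgrid[:384,:512];K=c["mtx"]
P=(np.stack([(u-K[0,2])/K[0,0]*z,(v-K[1,2])/K[1,1]*z,z],-1)@M[:3,:3].T+M[:3,3])*1000
m=((hsv[...,0]>3)&(hsv[...,0]<22)&(hsv[...,1]>150)&(z>0)&(u>150)&(u<370)).astype(np.uint8)
k,l,st,_=cv2.connectedComponentsWithStats(m)
for i in range(1,k):
    if st[i,4]>60:print("orange",st[i].tolist(),np.percentile(P[l==i],[3,50,97],axis=0).round(1).tolist())
g=(f.max(-1)<90)&(u>215)&(u<292)&(P[...,2]<95)&(P[...,2]>60)&(z>0);p=P[g];print("torch",np.percentile(p,[.5,50,99.5],axis=0).round(1).tolist())
t=arm.capture("top");torches(t) if 0 else None
cv2.imwrite("pics/top5.png",t["frame"])
E
```

```text
[ 0.5040029  -0.10983179  0.14343028] [ 0.80557491  0.28745469 -0.11104156] 0.06001749527423519
orange [215, 100, 82, 10, 760] [[62.8, -21.0, 76.3], [65.3, 2.4, 77.6], [68.2, 25.0, 79.2]]
orange [285, 113, 15, 42, 509] [[35.3, 21.9, 77.8], [47.6, 25.3, 80.5], [58.7, 29.2, 87.1]]
orange [212, 114, 13, 41, 477] [[35.0, -25.9, 77.6], [47.1, -22.3, 81.1], [58.4, -19.2, 88.8]]
orange [215, 243, 14, 46, 372] [[-106.7, -27.0, 78.5], [-49.5, -22.0, 83.0], [-39.6, -19.1, 164.6]]
orange [282, 243, 14, 46, 407] [[-168.2, 22.0, 78.4], [-49.6, 25.3, 82.4], [-39.4, 52.8, 258.9]]
torch [[-142.0, -21.9, 68.6], [33.6, 1.4, 73.5], [126.8, 22.4, 94.9]]
```

View pics/w5.png

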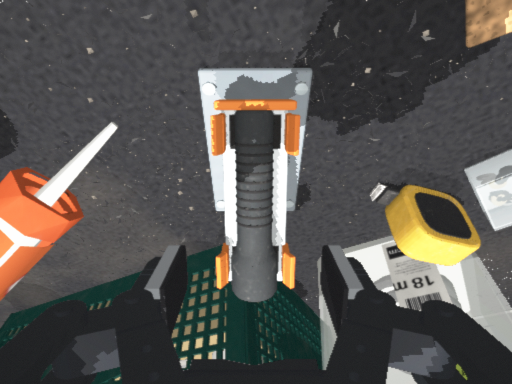

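View pics/top5.png

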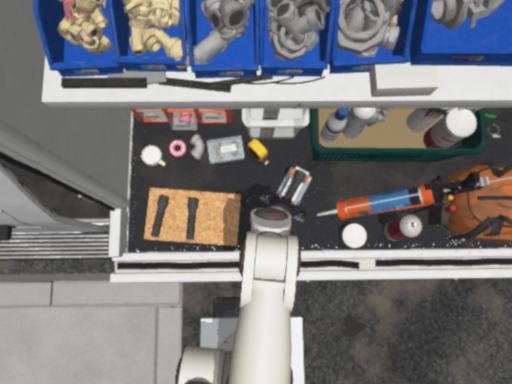

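The wrist view shows the torch centred between the cheeks, tail (255,110) hard against the stop (256,104) and head at (255,290) uppermost. The top view shows the other two torches, the tin, the tape and the gauge unmoved.

```bash
python3 -c "
from workcell import arm
print(arm.job_done())"
```

```text
the job is handed in; nothing more can be done
None
```

The torch with batteries (about 0.39 kg on the first lift, so the others were not weighed or touched) lies in the orange cradle, head uppermost and tail against the end stop, and the job was handed in after about 9 s; the final pictures show nothing else moved.

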